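# Swing the hold-down arms over the board in the test nest

## Task

The circuit board lies in its test nest with both hold-down arms swung open. Lock it in ready for testing: with one fingertip push each of the two swing arms round until it is fully home against its stop, with its rubber foot over the edge of the board. Only push the arms, gently, and never take them between the fingers; keep off the board and leave it lying in its pocket, and leave the things round the nest where they are.

Things in the scene. Friction and masses are not known exactly. Their poses are not given: they have to be found in the camera images.
- nest: Circuit board test nest, fixed to the bed: aluminium plate 170 (x) x 220 (y) x 12 mm with a black pocket for the board (rim 84 x 114 mm, top 18 mm above the bed) and two swing arms on steel posts; a connector, 24 mm high, on its +x edge. Origin on the bed under the pocket's centre (and 2 mm from the plate's); z up; +y is the nest's left side; the posts stand on its -x side, the robot's.
- board: Green circuit board, 70 (x) x 100 (y) x 2 mm, loose in the nest's pocket with 1.5 mm play all round; origin at the centre of its underside, 16 mm above the bed. Its face is 18 mm and its tallest parts 26 mm above the bed, below the arms' bars.
- swing_left (a joint): The left swing arm's angle, rad. 0: open, pointing out sideways from the nest; 1.90: home, its tail on the stop dowel (it turns no farther), its foot over the middle of the board's short edge. Grows as the arm turns clockwise seen from above. Starts between 0 and 1.1. Light friction (about 1 N pushed at mid-arm), no spring: it stays where left. Push the side of the bar that looks away from home.
- swing_left_pivot (a point): Point on the left arm's upright pivot axis, at mid-height of its bar, 36 mm above the bed; in the nest frame at x -56, y +76 mm. Its x axis points along the arm to the foot. The hub is 23 mm across; its screw head reaches 51 mm above the bed. Near the post two 5 mm stop dowels for the arm's tail stand about 19 mm from the pivot, tops 36 mm above the bed.
- swing_left_end (a point): Point on the left arm's centre line above its foot, mid-height of the bar, 64.5 mm from the pivot; x points outward along the arm, z up. The arm is a straight dark steel bar 14 mm wide, underside 30 and top 42 mm above the bed; it ends 10 mm past this point. A thin screw stands up here to 52 mm above the bed; the 13 mm rubber foot hangs to 1.5 mm over the board's face.
- swing_right (a joint): The right swing arm's angle, rad. 0: open, pointing out sideways from the nest; 1.90: home, its tail on the stop dowel (it turns no farther), its foot over the middle of the board's short edge. Grows as the arm turns anticlockwise seen from above. Starts between 0 and 1.1. Light friction (about 1 N pushed at mid-arm), no spring: it stays where left. Push the side of the bar that looks away from home.
- swing_right_pivot (a point): Point on the right arm's upright pivot axis, at mid-height of its bar, 36 mm above the bed; in the nest frame at x -56, y -76 mm. Its x axis points along the arm to the foot. The hub is 23 mm across; its screw head reaches 51 mm above the bed. Near the post two 5 mm stop dowels for the arm's tail stand about 19 mm from the pivot, tops 36 mm above the bed.
- swing_right_end (a point): Point on the right arm's centre line above its foot, mid-height of the bar, 64.5 mm from the pivot; x points outward along the arm, z up. The arm is a straight dark steel bar 14 mm wide, underside 30 and top 42 mm above the bed; it ends 10 mm past this point. A thin screw stands up here to 52 mm above the bed; the 13 mm rubber foot hangs to 1.5 mm over the board's face.
- spare_board: Bystander: a second board of the same kind (70 x 100 mm, up to 10 mm tall) lying on the bed beside the nest; origin at the centre of its underside.
- screwdriver: Bystander: a screwdriver 170 mm long lying on the bed beyond the nest; its x axis runs along it from handle to tip.
- parts_bin: Bystander: a small grey open bin, 90 x 60 x 35 mm, on the bed beside the nest; origin at the centre of its underside.
- jar: Bystander: a small white jar with a black lid, 44 mm across and 50 mm tall, on the bed beyond the nest; origin at the centre of its underside.
Not all that is in view belongs to the job. What is shaped like the board but red is not meant.

How it is judged:
By the outcome, as a careful person would: the job done as asked, in the order asked, and still so for the second after the job is handed in, with the robot touching nothing.
It also fails if it takes over 72 s, if anything falls off the work surface, if the arm or the gripper's body presses on something with over 40 N, if the wrist force passes 120 N, or if a joint passes its speed limit or range.

## Robot

A 6-joint arm with a two-finger parallel gripper is mounted at the origin on the work surface. World frame = base frame: x ahead of the robot, y to its left, z up, the work surface at z = 0. Lengths are in m, angles in degrees, forces in N, time in s.
With the tool pointing down it reaches from about 0.4 to 0.825 m from the base axis. Payload 7 kg.
Tool frame: the origin (TCP) lies on the centre line of the jaws, within the pads' length; the fingertips stand 19 mm ahead of it and the grasp point (between the pads) is the TCP; z points along the fingers, y is the line along which they close (so a half turn about z gives the same grasp; the last joint's range is limited). The gripper opens to 88 mm and grips with 3 to 60 N. Pads are 19 mm wide; open, the fingers measure 130 mm over their backs; the gripper's body (78 mm by 193 mm) begins 47 mm behind the grasp point.
Start: joints at [16.507, 20.546, 0.682, 0, -70.136, -16.507], TCP at [0.675, -0, 0.246] pointing down, gripper open.
Joint ranges: [-176.03, 176.03], [-82.01, 121.73], [-58.28, 71.71], [-173.87, 95.51], [-174.79, -0.11], [-173.66, 173.66]. Speed limits (degrees/s): [136.94, 136.94, 172.46, 180, 180, 180].

## Interface

Orientations are given as [roll, pitch, yaw] about the fixed x, y, z axes, in that order (R = Rz(yaw) Ry(pitch) Rx(roll)).
In Python, from plant import get_state, capture, close_job gives the robot as it stands.
- The arm moves only by the tool apply_moves, never from a script. Its argument "targets" is a list of rows, each a list of 7 numbers: the opening, from 0 (shut) to 1 (fully open), then the shift along the tool's x, y, z normalised to -1 to 1, where 1 is 1000 mm, then the turn, a rotation vector about the tool's x, y, z normalised to -1 to 1, where 1 is 90 degrees. In form: [[claw, tx, ty, tz, ax, ay, az], ...]. A call has 1 to 20 rows; each row shifts and turns the commanded pose from where the row before left it, along the tool's axes as they then stand; what a row does not reach is not made up. A row lasts 1/12 s, in which the tool goes at most 41.7 mm and 7.16 degrees, less where a joint would pass 70% of its speed; a pose out of reach is approached as far as the arm can. A call with a number of a shift or a turn outside -1 to 1 is refused whole. A call with a gripper value outside its range is refused whole. The fingers move at their own pace and stop on an object; "newtons" is the grip in N (left out, the last holds). Time passes only in rows, so rows that do not move let the fingers close. It gives the time, the measured TCP pose, the force, the opening and the grip force at its end, in the units of the state.
- get_state(): the state, without advancing time (a new reading comes with each control period).
- capture(name): name is "scene" or "side" or "wrist"; returns a dict with "frame" (384x512x3 uint8, red, green, blue), "range_z" (384x512 float32, m along the optical axis (not along the pixel's ray), 0 where there is no reading), "camera_matrix" (3x3 intrinsics, pixels), "T" (4x4, takes a point from camera to world coordinates). Camera axes: x right, y down, z forward; pixel columns grow to the right and rows downward; lengths in m; the calibration is good to about 2 mm. A picture is of the moment at which its call begins.
- close_job(): hands the job in; it is judged then, once.
The state is a dict: "time_s": time; "joints": joint angles; "qd": joint speeds; "joint_torque": joint torques, N m; "tcp_pos": TCP position; "eef_rot": TCP orientation; "contact_force": force on the tool from outside, world axes, zero at the start; "moment": the same for the moment, N m; "gripper_width": finger opening in m; "gripper_force": force on a finger pad.
Only numpy, scipy, OpenCV 4.12 (cv2) and the standard library are available. Lean on these libraries where they do the work, as an engineer would, in place of code of your own. Each camera call takes 0.05 s, during which the arm holds its last target. There are 200 camera calls.

## Working session

There is one attempt and no reset: what is moved stays moved. The work goes in short steps, Python scripts to look and compute and a tool call to move; the robot and the scene stay as the last step left them, time stands still between calls to the robot, and variables do not carry over. Pictures are saved under pics/ and viewed, at most 10 in all, crops included, and the job is handed in when it is done.

Besides the shell and the picture viewer there is one more tool, called after "Emit:" by a JSON object that holds its "method" and its "body", one argument or row to a line. apply_moves: Moves the arm, as the interface text tells. Scaled input: -1 to 1 covers 1000 mm each way for a shift and 90 degrees each way for a turn. Its arguments: {"type":"object","properties":{"targets":{"type":"array","items":{"type":"array","items":{"type":"number"}}},"newtons":{"type":"number"}},"required":["targets"]}

```bash
mkdir -p pics
python3 - <<'E'
from plant import get_state,capture
import cv2,numpy as np
s=get_state();print(s)
for n in("scene","side"):
    c=capture(n);np.savez(f"pics/{n}0.npz",**c);cv2.imwrite(f"pics/{n}0.png",cv2.resize(c["frame"][:,:,::-1],(800,600)))
    print(n,c["camera_matrix"],c["T"])
E
```

```text
{'time_s': 0.0, 'joints': array([ 1.65079266e+01,  2.05920011e+01,  6.34443521e-01, -2.00616966e-02,
       -7.01347120e+01, -1.65054408e+01]), 'qd': array([ 0.01780217, -0.00681688,  0.00076075,  0.04750703, -0.04090243,
       -0.05024692]), 'joint_torque': array([-8.00930356e-04, -5.82726967e+01,  2.93058443e+01,  6.99745238e+00,
        6.93249181e-03, -2.06530804e-04]), 'tcp_pos': array([ 6.74554386e-01, -8.84492165e-06,  2.44621533e-01]), 'eef_rot': array([ 1.79906174e+02, -8.13482187e-03, -9.00043398e+01]), 'contact_force': array([-0.29601061,  0.61427802, -0.69847609]), 'moment': array([-0.02901161, -0.01791223, -0.00749143]), 'gripper_force': 0.0, 'gripper_width': 0.08798627751790257}
scene [[384.8269677    0.         254.56924632]
 [  0.         384.8269677  192.18496546]
 [  0.           0.           1.        ]] [[-0.1500875   0.51885724 -0.84158238  1.330962  ]
 [ 0.98853294  0.09306812 -0.11891572  0.15338574]
 [ 0.01662421 -0.84977967 -0.52687583  0.52678658]
 [ 0.          0.          0.          1.        ]]
side [[391.22867065   0.         263.09900478]
 [  0.         391.22867065 198.2039432 ]
 [  0.           0.           1.        ]] [[-0.89619412 -0.29006891  0.33570245  0.22171666]
 [-0.44338433  0.55879636 -0.70082592  0.75596423]
 [ 0.01569851 -0.77692127 -0.62940202  0.67893757]
 [ 0.          0.          0.          1.        ]]
```

View pics/scene0.png

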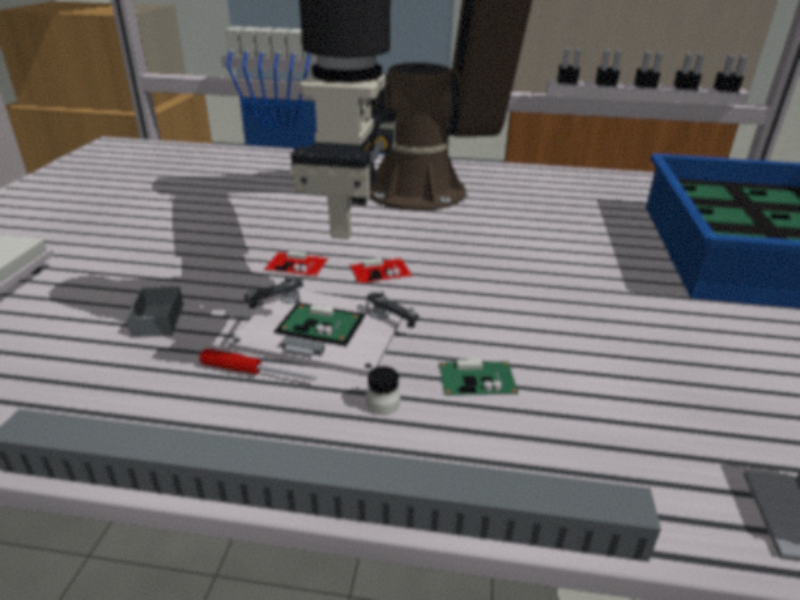

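View pics/side0.png

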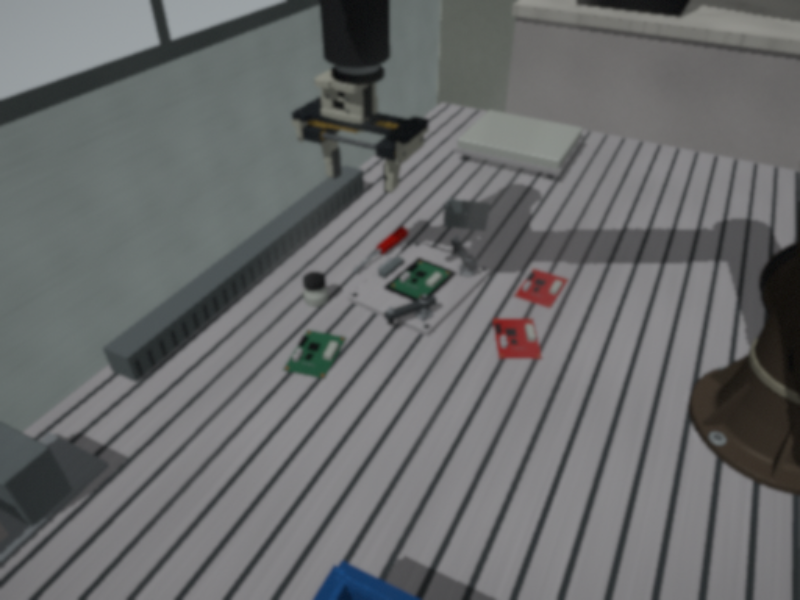

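The scene view shows the nest's green board at about (320,322), the left arm at about (392,308) and the right arm at about (275,291). In the side view the board is at (420,280). The spare board, screwdriver, bin and jar sit around the nest, and the red boards are on the robot's side.

```bash
cat > h.py <<'E'
import numpy as np,cv2
def ray(c,uv,z):
    K,T=c["camera_matrix"],c["T"]
    uv=np.atleast_2d(np.asarray(uv,float))
    d=np.c_[uv,np.ones(len(uv))]@np.linalg.inv(K).T@T[:3,:3].T
    o=T[:3,3]; return o+d*((z-o[2])/d[:,2])[:,None]
def proj(c,P):
    P=np.atleast_2d(P); T=np.linalg.inv(c["T"]); q=(P@T[:3,:3].T+T[:3,3])@c["camera_matrix"].T
    return q[:,:2]/q[:,2:]
def green(c):
    h=cv2.cvtColor(c["frame"],cv2.COLOR_RGB2HSV)
    return cv2.inRange(h,(50,80,30),(85,255,255))
E
python3 - <<'E'
from plant import capture
from h import *
ims=[]
c=capture("wrist");np.savez("pics/wrist0.npz",**c);cv2.imwrite("pics/wrist0.png",cv2.resize(c["frame"][:,:,::-1],(800,600)))
print(c["T"])
for n in("scene","side","wrist"):
    c=dict(np.load(f"pics/{n}0.npz"))
    cs,_=cv2.findContours(cv2.morphologyEx(green(c),cv2.MORPH_CLOSE,np.ones((5,5))),0,2)
    for k in cs:
        if cv2.contourArea(k)<150: continue
        P=ray(c,k[:,0],.018); r=cv2.minAreaRect((P[:,:2]*1000).astype(np.float32))
        print(n,k[:,0].mean(0),r)
E
```

```text
[[-0.99999642 -0.00114224 -0.00241967  0.67362384]
 [-0.00170521  0.96892932  0.24733191 -0.06618436]
 [ 0.00206197  0.24733515 -0.96892779  0.38367818]
 [ 0.          0.          0.          1.        ]]
scene [305.33333333 241.37777778] ((691.6607055664062, 171.83706665039062), (62.41913986206055, 94.22233581542969), 9.86511516571045)
scene [205.30612245 207.36734694] ((600.6612548828125, -67.85733795166016), (104.55345153808594, 74.6720199584961), 83.34205627441406)
scene [493.04761905 133.11904762] ((-11.374542236328125, 781.314208984375), (118.708740234375, 295.41766357421875), 68.96146392822266)
scene [461.05882353 133.98039216] ((3.9122772216796875, 674.5694580078125), (282.86859130859375, 98.73051452636719), 0.2223166972398758)
side [205.22222222 225.72222222] ((659.5233154296875, 186.5892333984375), (64.29190063476562, 94.58968353271484), 10.063615798950195)
side [267.38461538 178.87179487] ((599.1549072265625, -67.11233520507812), (103.58906555175781, 72.41570281982422), 81.76155090332031)
wrist [247.03030303 289.03030303] ((680.7338256835938, 152.10028076171875), (51.4943733215332, 39.49543762207031), 2.108105182647705)
wrist [322.26732673 110.38613861] ((598.0451049804688, -69.60704803466797), (102.308837890625, 72.35442352294922), 82.62698364257812)
```

View pics/wrist0.png

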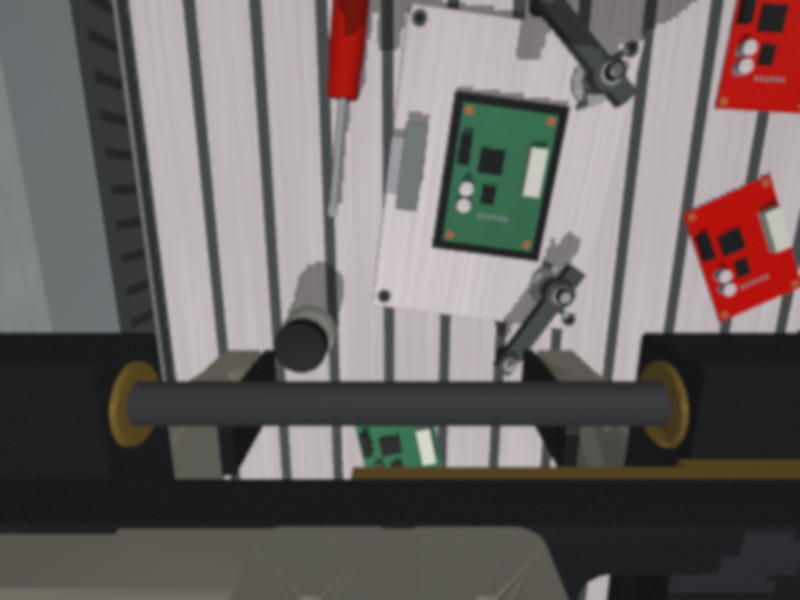

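The wrist view shows both arms clearly. The left pivot screw is at about (563,290) with its foot screw at (508,368). The right pivot screw is at about (614,70), its arm runs to the top edge near (540,0), and the board is at (500,175).

Run:
```python
from h import *
c=dict(np.load("pics/wrist0.npz"))
px=np.array([[563,290],[614,70],[508,368]])*.64
print(ray(c,px,.0515)*1000)
yaw=np.radians(-7.5);R=np.array([[np.cos(yaw),-np.sin(yaw)],[np.sin(yaw),np.cos(yaw)]])
o=np.array([599,-68.5])
print("pivots from board",o+R@[-56,76],o+R@[-56,-76])
# plate edges / rim corners: dark pocket rim
g=cv2.cvtColor(c["frame"],cv2.COLOR_RGB2GRAY);m=((g<60)|(green(c)>0)).astype(np.uint8)
cs,_=cv2.findContours(m,0,2)
for k in cs:
    if cv2.contourArea(k)>800:
        P=ray(c,k[:,0],.018);print(k[:,0].mean(0),cv2.minAreaRect((P[:,:2]*1000).astype(np.float32)))
s=dict(np.load("pics/scene0.npz"));a=s["frame"][165:250,130:290,::-1]
b=c["frame"][0:250,300:430,::-1]
cv2.imwrite("pics/crop1.png",np.hstack([cv2.resize(a,(480,255),interpolation=2),cv2.resize(b,None,fx=2.2,fy=2.2,interpolation=2)[:255]]))
```

```text
[[ 554.19440544    7.76066441   51.5       ]
 [ 534.10093003 -137.258062     51.5       ]
 [ 590.22446205   67.74629234   51.5       ]]
pivots from board [553.39907837  14.15927623] [ 533.55909715 -136.5403427 ]
[322.         111.34259259] ((598.33154296875, -70.02214050292969), (111.2146987915039, 80.94889831542969), 82.55402374267578)
[206.75880052 223.29074316] ((633.7788696289062, 70.86056518554688), (448.8562927246094, 744.5721435546875), 82.0280532836914)
```

View pics/crop1.png

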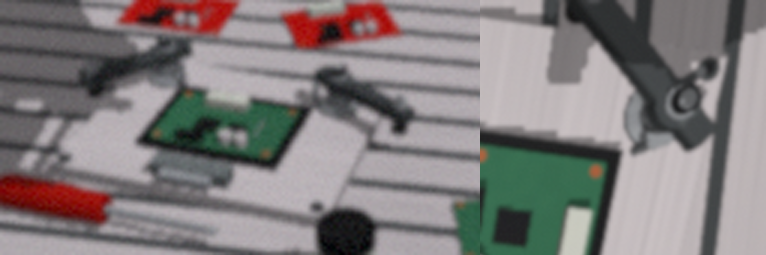

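Run:
```python
from h import *
c=dict(np.load("pics/wrist0.npz"))
cv2.imwrite("pics/crop2.png",cv2.resize(c["frame"][145:245,300:400,::-1],(600,600),interpolation=2))
```

```text
(no output)
```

View pics/crop2.png

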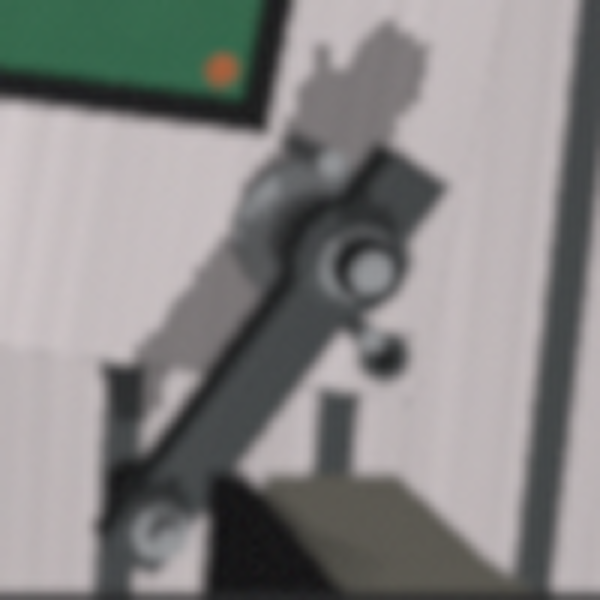

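The crop gives the left pivot screw at about (361.3,189.7) and the foot screw at about (327.5,234.2), both in full-frame pixels.

```bash
cat > plan.py <<'E'
from h import *
from plant import get_state
LP=np.array([.5535,.0125]);RP=np.array([.5335,-.1373])
def centre(P,sgn,arm,r,off):
    # arm world angle deg; sgn +1 left (pushes clockwise), off behind the arm centreline
    a=np.radians(arm);u=np.array([np.cos(a),np.sin(a)]);n=sgn*np.array([-u[1],u[0]])
    return P+r*u+off*n
def rows(path,yaws,zs):
    """path world xy m, yaw of tool y axis deg, z: prints tool-frame rows (scaled)"""
    s=get_state();p=np.r_[s["tcp_pos"]];y=tooly()
    for xy,w,z in zip(path,yaws,zs):
        d=np.r_[xy,z]-p;t=np.radians(y);ey=np.array([np.cos(t),np.sin(t),0]);ez=np.array([0,0,-1.]);ex=np.cross(ey,ez)
        turn=-(w-y)/90
        print([0,round(float(d@ex),4),round(float(d@ey),4),round(float(d@ez),4),0,0,round(turn,4)],"n>=",round(max(np.linalg.norm(d)/.0417,abs(w-y)/7.16),1))
        p=np.r_[xy,z];y=w
def tooly():
    from scipy.spatial.transform import Rotation as Ro
    v=Ro.from_euler("xyz",get_state()["eef_rot"],degrees=True).as_matrix()[:,1]
    return float(np.degrees(np.arctan2(v[1],v[0])))%360
E
python3 - <<'E'
from plan import *
c=dict(np.load("pics/wrist0.npz"))
Q=ray(c,[[361.3,189.7],[393.2,44.5],[327.5,234.2]],.0515)*1000
print(Q,Q[0]-Q[1],np.hypot(*(Q[2]-Q[0])[:2]),np.degrees(np.arctan2(*(Q[2]-Q[0])[1::-1])),tooly())
E
```

```text
[[ 552.67205248   12.49363339   51.5       ]
 [ 533.89112003 -137.53484637   51.5       ]
 [ 587.53345525   66.09180739   51.5       ]] [ 18.78093246 150.02847975   0.        ] 63.93810803376333 56.95915991737522 179.9936495244776
```

Run:
```python
from plan import *
p=centre(LP,1,57,.045,.048);print(p)
rows([p,p],[147,147],[.12,.05])
```

```text
[0.53775257 0.07638285]
[0, -0.0764, 0.1369, 0.1248, 0, 0, 0.3666] n>= 4.8
[0, 0.0, 0.0, 0.07, 0, 0, 0.0] n>= 1.7
```

Emit:
{"method": "apply_moves", "body": {
  "targets": [
    [0,-0.0127,0.0228,0.0208,0,0,0],
    [0,-0.0127,0.0228,0.0208,0,0,0],
    [0,-0.0127,0.0228,0.0208,0,0,0],
    [0,-0.0127,0.0228,0.0208,0,0,0],
    [0,-0.0127,0.0228,0.0208,0,0,0],
    [0,-0.0127,0.0228,0.0208,0,0,0],
    [0,0,0,0,0,0,0.0733],
    [0,0,0,0,0,0,0.0733],
    [0,0,0,0,0,0,0.0733],
    [0,0,0,0,0,0,0.0733],
    [0,0,0,0,0,0,0.0733],
    [0,0,0,0,0,0,0],
    [0,0,0,0,0,0,0],
    [0,0,0,0,0,0,0],
    [0,0,0,0,0,0,0]
  ]
}}

```text
time_s: 1.4
tcp_pos: [0.5382, 0.0761, 0.1207]
eef_rot: [180.0, -0.0, -122.8]
contact_force: [0.7, -1.3, -0.5]
gripper_width: 0.0008
gripper_force: 0.0
```

Emit:
{"method": "apply_moves", "body": {
  "targets": [
    [0,0,0,0.02,0,0,0],
    [0,0,0,0.02,0,0,0],
    [0,0,0,0.02,0,0,0],
    [0,0,0,0.01,0,0,0],
    [0,0,0,0,0,0,0],
    [0,0,0,0,0,0,0]
  ]
}}

```text
time_s: 1.9
tcp_pos: [0.5382, 0.0761, 0.0507]
eef_rot: [180.0, -0.1, -122.9]
contact_force: [0.8, -0.2, 1.3]
gripper_width: 0.0005
gripper_force: 0.0
```

Run:
```python
from plan import *
from plant import capture
s=get_state();print(s["tcp_pos"],s["eef_rot"],s["contact_force"],tooly())
a=capture("scene")["frame"][130:250,130:290,::-1];b=capture("side")["frame"][110:230,200:360,::-1]
w=capture("wrist")["frame"][:,:,::-1]
cv2.imwrite("pics/v1.png",np.vstack([np.hstack([cv2.resize(a,(400,300),interpolation=2),cv2.resize(b,(400,300),interpolation=2)]),np.hstack([cv2.resize(w,(400,300)),np.zeros((300,400,3),np.uint8)])]))
r=[57,40,20,0,-20]
rows([centre(LP,1,q,.045,.03) for q in r],[q+90 for q in r],[.05]*5)
```

```text
[0.53820969 0.07609149 0.05072103] [ 1.79982485e+02 -5.83971591e-02 -1.22928075e+02] [ 0.80742286 -0.1957421   1.27871896] 147.07190679204552
[0, 0.0008, -0.0171, 0.0019, 0, 0, 0.0005] n>= 0.4
[0, -0.0068, -0.0145, 0.0, 0, 0, 0.1889] n>= 2.4
[0, -0.0075, -0.0172, 0.0, 0, 0, 0.2222] n>= 2.8
[0, -0.0075, -0.0172, 0.0, 0, 0, 0.2222] n>= 2.8
[0, -0.0075, -0.0172, 0.0, 0, 0, 0.2222] n>= 2.8
```

View pics/v1.png

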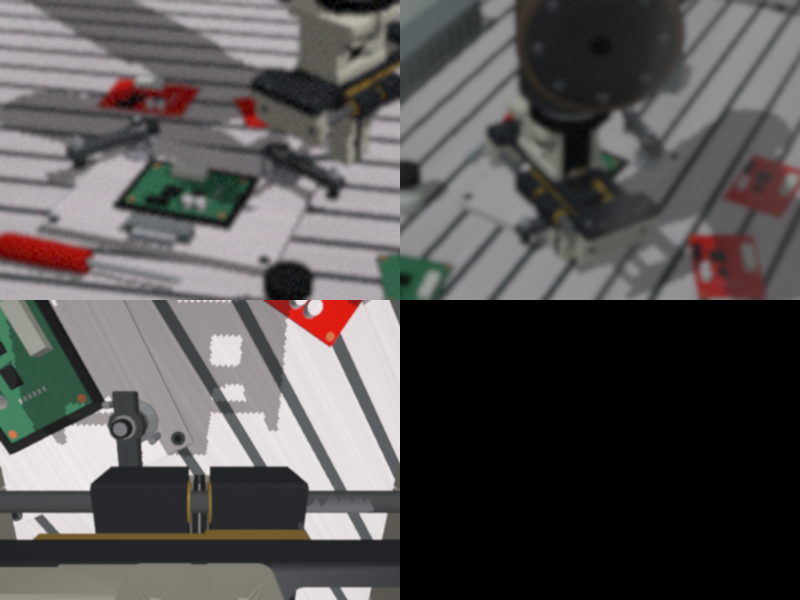

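The finger is down behind the left bar. In the wrist tile the hub is at (122,428) with the gripper to the right of the bar. Next is the push along the arc.

Emit:
{"method": "apply_moves", "body": {
  "targets": [
    [0,0,-0.009,0.001,0,0,0],
    [0,0,-0.008,0,0,0,0],
    [0,-0.002,-0.0032,0,0,0,0.0444],
    [0,-0.002,-0.0032,0,0,0,0.0444],
    [0,-0.002,-0.0032,0,0,0,0.0444],
    [0,-0.002,-0.0032,0,0,0,0.0444],
    [0,-0.002,-0.0032,0,0,0,0.0444],
    [0,-0.002,-0.0032,0,0,0,0.0444],
    [0,-0.002,-0.0032,0,0,0,0.0444],
    [0,-0.002,-0.0032,0,0,0,0.0444]
  ]
}}

```text
time_s: 2.88
tcp_pos: [0.582, 0.0588, 0.0502]
eef_rot: [180.0, 0.0, -155.2]
contact_force: [-1.1, 0.6, 1.4]
gripper_width: 0.0003
gripper_force: 0.6
```

Run:
```python
from plan import *
s=get_state();print(s["tcp_pos"],s["contact_force"],s["joints"],tooly(),"want",centre(LP,1,25,.045,.03))
```

```text
[0.58202796 0.05880076 0.05015188] [-1.08109201  0.61642945  1.36460851] [ 2.49062810e+01  2.34209291e+01 -2.40477499e+01 -4.64650320e-03
 -4.25063653e+01 -9.00635588e+01] 114.83929814489493 want [0.5816053  0.05870706]
```

Emit:
{"method": "apply_moves", "body": {
  "targets": [
    [0,-0.002,-0.0032,0,0,0,0.0444],
    [0,-0.002,-0.0032,0,0,0,0.0444],
    [0,-0.002,-0.0032,0,0,0,0.0444],
    [0,-0.002,-0.0032,0,0,0,0.0444],
    [0,-0.002,-0.0032,0,0,0,0.0444],
    [0,-0.002,-0.0032,0,0,0,0.0444],
    [0,-0.002,-0.0032,0,0,0,0.0444],
    [0,-0.002,-0.0032,0,0,0,0.0444],
    [0,-0.002,-0.0032,0,0,0,0.0444],
    [0,-0.002,-0.0032,0,0,0,0.0444]
  ]
}}

```text
time_s: 3.72
tcp_pos: [0.6054, 0.03, 0.0501]
eef_rot: [180.0, 0.0, 164.9]
contact_force: [0.2, 2.0, 0.9]
gripper_width: 0.0004
gripper_force: 0.5
```

Run:
```python
from plan import *
from plant import capture
s=get_state();print(s["tcp_pos"],s["contact_force"],s["joints"][5],tooly(),"want",centre(LP,1,-15,.045,.03))
a=capture("scene")["frame"][150:250,130:290,::-1];b=capture("side")["frame"][110:230,200:360,::-1]
w=capture("wrist")["frame"][:,:,::-1]
cv2.imwrite("pics/v2.png",np.vstack([cv2.resize(a,(800,500),interpolation=2)[:330],np.hstack([cv2.resize(w[:270],(400,270)),cv2.resize(b,(400,270))])]))
```

```text
[0.60536116 0.03003561 0.05008271] [0.21994089 1.99592279 0.8715001 ] -126.40138446128819 74.87680774809724 want [0.60473123 0.02983092]
```

View pics/v2.png

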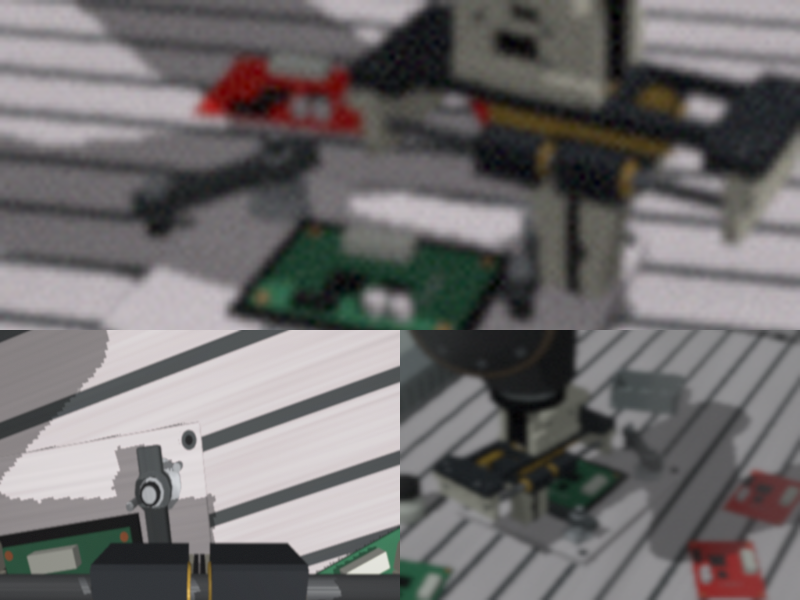

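The left arm is swinging toward the board edge: its screw is at about (520,255) in the top tile, with the finger just behind it. The wrist tile shows it trailing the tool angle by a few degrees, so I'll finish in small steps.

Emit:
{"method": "apply_moves", "body": {
  "targets": [
    [0,-0.001,-0.0016,0,0,0,0.0222],
    [0,-0.001,-0.0016,0,0,0,0.0222],
    [0,-0.001,-0.0016,0,0,0,0.0222],
    [0,-0.001,-0.0016,0,0,0,0.0222],
    [0,-0.001,-0.0016,0,0,0,0.0222]
  ]
}}

```text
time_s: 4.28
tcp_pos: [0.6073, 0.0215, 0.0501]
eef_rot: [180.0, 0.0, 155.2]
contact_force: [0.8, 1.0, -0.9]
gripper_width: 0.0006
gripper_force: 0.5
```

Emit:
{"method": "apply_moves", "body": {
  "targets": [
    [0,0,-0.001,0,0,0,0],
    [0,0,-0.001,0,0,0,0]
  ]
}}

```text
time_s: 4.45
tcp_pos: [0.6065, 0.0196, 0.0501]
eef_rot: [180.0, 0.1, 155.3]
contact_force: [0.9, 0.5, -0.6]
gripper_width: 0.0004
gripper_force: 0.5
```

Emit:
{"method": "apply_moves", "body": {
  "targets": [
    [0,0,-0.001,0,0,0,0],
    [0,0,-0.001,0,0,0,0]
  ]
}}

```text
time_s: 4.62
tcp_pos: [0.6053, 0.0177, 0.05]
eef_rot: [180.0, 0.0, 155.2]
contact_force: [2.2, 0.4, -0.0]
gripper_width: 0.0005
gripper_force: 0.5
```

Emit:
{"method": "apply_moves", "body": {
  "targets": [
    [0,0,-0.001,0,0,0,0],
    [0,0,-0.001,0,0,0,0]
  ]
}}

```text
time_s: 4.78
tcp_pos: [0.6042, 0.0159, 0.0498]
eef_rot: [180.0, 0.0, 155.1]
contact_force: [0.8, 1.5, -0.6]
gripper_width: 0.0004
gripper_force: 0.6
```

Emit:
{"method": "apply_moves", "body": {
  "targets": [
    [0,0,-0.001,0,0,0,0],
    [0,0,-0.001,0,0,0,0]
  ]
}}

```text
time_s: 4.95
tcp_pos: [0.6036, 0.0141, 0.0499]
eef_rot: [180.0, 0.0, 155.1]
contact_force: [1.6, 1.5, -0.2]
gripper_width: 0.0006
gripper_force: 1.0
```

Run:
```python
from plan import *
from plant import capture
s=get_state();print(s["tcp_pos"],s["contact_force"],tooly())
t=np.radians(tooly());ey=np.array([np.cos(t),np.sin(t)])
print("offset behind pivot line",(s["tcp_pos"][:2]-LP)@ey,"along",(s["tcp_pos"][:2]-LP)@[ey[1],-ey[0]])
c=capture("wrist");np.savez("pics/w3.npz",**c)
w=c["frame"][:,:,::-1];a=capture("scene")["frame"][170:250,170:290,::-1]
cv2.imwrite("pics/v3.png",np.hstack([cv2.resize(w[80:260,100:300],(400,360)),cv2.resize(a,(400,360),interpolation=2)]))
```

```text
[0.60359312 0.01411905 0.04988544] [ 1.55465059  1.46101697 -0.22917013] 65.1122750891787
offset behind pivot line 0.022549952864059187 along 0.044759816358938664
```

View pics/v3.png

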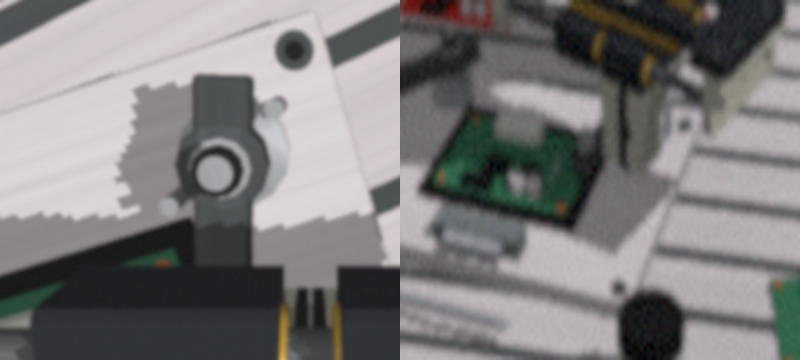

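The left arm is now parallel to the tool at about -25°, with its tail close to the dowel at (275,105). I'll keep pushing until the force rises.

Emit:
{"method": "apply_moves", "body": {
  "targets": [
    [0,0,-0.001,0,0,0,0],
    [0,0,0,0,0,0,0]
  ]
}}

```text
time_s: 5.22
tcp_pos: [0.603, 0.0131, 0.0498]
eef_rot: [180.0, 0.0, 155.1]
contact_force: [1.6, 0.5, -0.0]
gripper_width: 0.0006
gripper_force: 0.8
```

Emit:
{"method": "apply_moves", "body": {
  "targets": [
    [0,0,-0.001,0,0,0,0],
    [0,0,0,0,0,0,0]
  ]
}}

```text
time_s: 5.38
tcp_pos: [0.6025, 0.0122, 0.0498]
eef_rot: [180.0, 0.0, 155.1]
contact_force: [1.9, -0.1, -0.5]
gripper_width: 0.0006
gripper_force: 0.9
```

Emit:
{"method": "apply_moves", "body": {
  "targets": [
    [0,0,-0.0005,0,0,0,0],
    [0,0,0,0,0,0,0]
  ]
}}

```text
time_s: 5.55
tcp_pos: [0.6022, 0.0117, 0.0498]
eef_rot: [-180.0, 0.0, 155.1]
contact_force: [1.6, 1.1, 1.0]
gripper_width: 0.0006
gripper_force: 0.8
```

Emit:
{"method": "apply_moves", "body": {
  "targets": [
    [0,0,-0.001,0,0,0,0],
    [0,0,0,0,0,0,0]
  ]
}}

```text
time_s: 5.72
tcp_pos: [0.6018, 0.0108, 0.0498]
eef_rot: [-180.0, -0.0, 155.1]
contact_force: [1.8, 0.5, 1.0]
gripper_width: 0.0006
gripper_force: 0.9
```

Emit:
{"method": "apply_moves", "body": {
  "targets": [
    [0,0,-0.0005,0,0,0,0],
    [0,0,0,0,0,0,0]
  ]
}}

```text
time_s: 5.88
tcp_pos: [0.6016, 0.0104, 0.0498]
eef_rot: [-180.0, -0.0, 155.1]
contact_force: [1.7, 0.6, -1.0]
gripper_width: 0.0007
gripper_force: 0.8
```

Emit:
{"method": "apply_moves", "body": {
  "targets": [
    [0,0,-0.0005,0,0,0,0],
    [0,0,0,0,0,0,0]
  ]
}}

```text
time_s: 6.05
tcp_pos: [0.6014, 0.0099, 0.0498]
eef_rot: [-180.0, 0.0, 155.1]
contact_force: [2.0, 0.8, 0.9]
gripper_width: 0.0002
gripper_force: 0.8
```

Emit:
{"method": "apply_moves", "body": {
  "targets": [
    [0,0,-0.0005,0,0,0,0],
    [0,0,0,0,0,0,0]
  ]
}}

```text
time_s: 6.22
tcp_pos: [0.6012, 0.0095, 0.0498]
eef_rot: [-180.0, 0.0, 155.1]
contact_force: [1.7, 0.6, 0.2]
gripper_width: 0.0003
gripper_force: 0.8
```

Emit:
{"method": "apply_moves", "body": {
  "targets": [
    [0,0,-0.0005,0,0,0,0],
    [0,0,0,0,0,0,0]
  ]
}}

```text
time_s: 6.38
tcp_pos: [0.601, 0.009, 0.0498]
eef_rot: [-180.0, -0.0, 155.1]
contact_force: [1.6, 0.0, -0.2]
gripper_width: 0.0005
gripper_force: 0.8
```

Emit:
{"method": "apply_moves", "body": {
  "targets": [
    [0,0,-0.0005,0,0,0,0],
    [0,0,0,0,0,0,0]
  ]
}}

```text
time_s: 6.55
tcp_pos: [0.6008, 0.0086, 0.0498]
eef_rot: [180.0, 0.0, 155.1]
contact_force: [1.8, 0.7, 0.3]
gripper_width: 0.0001
gripper_force: 0.9
```

Run:
```python
from plan import *
from plant import capture
s=get_state();print(s["tcp_pos"],s["contact_force"],s["moment"],tooly())
c=capture("wrist");np.savez("pics/w4.npz",**c)
w=c["frame"][:,:,::-1];a=capture("scene")["frame"][170:250,170:290,::-1]
cv2.imwrite("pics/v4.png",np.hstack([cv2.resize(w[80:220,130:270],(400,400),interpolation=2),cv2.resize(a,(400,400),interpolation=2)]))
```

```text
[0.60079739 0.00858911 0.04979014] [1.78263801 0.72222337 0.27622699] [ 0.25398788 -0.89391037  0.01862924] 65.09525744913394
```

View pics/v4.png

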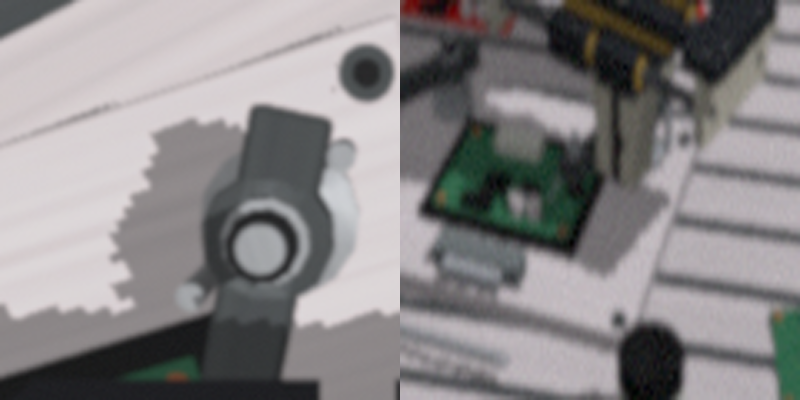

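The left bar has now turned past the tool angle. Its hub is at (262,245) in the crop, and the tail edge is almost on the dowel at (343,152). I'll work out its angle.

Run:
```python
from plan import *
c=dict(np.load("pics/w4.npz"))
f=lambda p:np.array(p)/2.857+[130,80]
for a,b in(((252,108),(243,180)),((330,122),(318,195)),((215,305),(203,375)),((295,300),(280,375))):
    P=ray(c,[f(a),f(b)],.042);d=P[1]-P[0];print(P[:,:2],np.degrees(np.arctan2(d[1],d[0])))
print("tail mid->hub",ray(c,f((290,113)),.042),ray(c,f((262,245)),.051))
for a,b in (((160,205),),)if 0 else ():pass
w0=dict(np.load("pics/wrist0.npz"));print(ray(w0,f((0,0)),0)[0,:0])
# plate edge angle: from (0,145)-(390,20) z=.012
P=ray(c,[f((0,145)),f((390,20))],.012);d=P[1]-P[0];print("plate edge",np.degrees(np.arctan2(d[1],d[0])))
```

```text
[[0.53231295 0.02103734]
 [0.54215322 0.01444234]] -33.83022786107911
[[0.53971321 0.03171737]
 [0.54968275 0.02478514]] -34.812486115645704
[[ 5.59323767e-01  3.76994960e-04]
 [ 5.69775731e-01 -7.36746550e-03]] -36.536873598803645
[[0.56435364 0.01338904]
 [0.57550507 0.00503953]] -36.82362634295421
tail mid->hub [[0.53564944 0.02635725 0.042     ]] [[0.55247426 0.01395339 0.051     ]]
[]
plate edge 82.11085834080163
```

Emit:
{"method": "apply_moves", "body": {
  "targets": [
    [0,0,-0.0005,0,0,0,0],
    [0,0,0,0,0,0,0]
  ]
}}

```text
time_s: 6.82
tcp_pos: [0.6007, 0.0084, 0.0498]
eef_rot: [180.0, 0.0, 155.1]
contact_force: [2.2, 3.4, 1.3]
gripper_width: 0.0006
gripper_force: 1.7
```

Emit:
{"method": "apply_moves", "body": {
  "targets": [
    [0,0,-0.0005,0,0,0,0],
    [0,0,0,0,0,0,0]
  ]
}}

```text
time_s: 6.98
tcp_pos: [0.6008, 0.0083, 0.0499]
eef_rot: [179.9, 0.0, 155.1]
contact_force: [3.1, 4.2, -0.5]
gripper_width: 0.0005
gripper_force: 2.5
```

Emit:
{"method": "apply_moves", "body": {
  "targets": [
    [0,0,-0.0005,0,0,0,0],
    [0,0,0,0,0,0,0]
  ]
}}

```text
time_s: 7.15
tcp_pos: [0.6007, 0.0081, 0.0499]
eef_rot: [179.9, 0.0, 155.1]
contact_force: [2.8, 6.6, -0.3]
gripper_width: 0.0006
gripper_force: 3.2
```

Emit:
{"method": "apply_moves", "body": {
  "targets": [
    [0,0,-0.0005,0,0,0,0],
    [0,0,0,0,0,0,0]
  ]
}}

```text
time_s: 7.32
tcp_pos: [0.6007, 0.008, 0.0499]
eef_rot: [179.9, 0.1, 155.1]
contact_force: [3.5, 7.3, -0.4]
gripper_width: 0.0005
gripper_force: 3.9
```

The force rose to about 8 N without the arm moving, so the left arm is on its stop. I'll back off, lift, and plan the right arm.

Emit:
{"method": "apply_moves", "body": {
  "targets": [
    [0,0,0.01,0,0,0,0],
    [0,0,0.012,0,0,0,0],
    [0,0,0,-0.02,0,0,0],
    [0,0,0,-0.03,0,0,0],
    [0,0,0,-0.03,0,0,0],
    [0,0,0,0,0,0,0]
  ]
}}

```text
time_s: 7.82
tcp_pos: [0.6121, 0.0278, 0.1355]
eef_rot: [179.8, 0.3, 155.2]
contact_force: [1.3, -0.3, 0.8]
gripper_width: 0.0008
gripper_force: 0.0
```

Run:
```python
from plan import *
c=dict(np.load("pics/wrist0.npz"))
f=lambda x,y:[(x-480)/2.2+300,y/2.2]
for a,b in((f(575,15),f(640,95)),(f(612,10),f(672,80)),(f(592,12),f(656,87))):
    P=ray(c,[a,b],.042);d=P[0]-P[1];print(P,np.degrees(np.arctan2(d[1],d[0])))
A=-42
p=centre(RP,-1,A,.045,.045);print(p,tooly(),get_state()["tcp_pos"],get_state()["joints"])
rows([p,p,p],[tooly(),A+90,A+90],[.13,.13,.05])
```

```text
[[ 0.58421186 -0.17416302  0.042     ]
 [ 0.55120321 -0.14077692  0.042     ]] -45.32571416722176
[[ 0.5674702  -0.17623507  0.042     ]
 [ 0.53687169 -0.14722063  0.042     ]] -43.47786028705409
[[ 0.57653622 -0.17540141  0.042     ]
 [ 0.54404179 -0.14422049  0.042     ]] -43.818253106305406
[ 0.53683064 -0.20085239] 65.18960969453092 [0.61214386 0.02777095 0.1355262 ] [  20.90675709   19.70997918  -16.05720735    0.13842575  -53.84648982
 -135.7990412 ]
[0, -0.0276, -0.2391, 0.0055, 0, 0, -0.0] n>= 5.8
[0, 0.0, 0.0, 0.0, 0, 0, 0.191] n>= 2.4
[0, 0.0, 0.0, 0.08, 0, 0, 0.0] n>= 1.9
```

Run:
```python
from h import *
s=dict(np.load("pics/scene0.npz"))
for p in((130,310),(183,288),(148,292),(178,335),(135,335)): print(p,ray(s,np.array(p)*.64,.035)[0,:2],ray(s,np.array(p)*.64,0)[0,:2])
```

```text
(130, 310) [ 0.64321249 -0.34703246] [ 0.59426599 -0.38264676]
(183, 288) [ 0.56903788 -0.29875578] [ 0.51481244 -0.33093428]
(148, 292) [ 0.59018136 -0.34664178] [ 0.53746069 -0.38222828]
(178, 335) [ 0.69149947 -0.24784546] [ 0.64598951 -0.27640072]
(135, 335) [ 0.70185386 -0.30663989] [ 0.65708081 -0.33937949]
```

Emit:
{"method": "apply_moves", "body": {
  "targets": [
    [0,-0.0035,-0.03,0,0,0,0],
    [0,-0.0035,-0.03,0,0,0,0],
    [0,-0.0035,-0.03,0,0,0,0],
    [0,-0.0035,-0.03,0,0,0,0],
    [0,-0.0035,-0.03,0,0,0,0],
    [0,-0.0035,-0.03,0,0,0,0],
    [0,-0.0035,-0.03,0,0,0,0],
    [0,-0.0035,-0.03,0,0,0,0],
    [0,0,0,0,0,0,0.071],
    [0,0,0,0,0,0,0.071],
    [0,0,0,0,0,0,0.071],
    [0,0,0,0,0,0,0]
  ]
}}

```text
time_s: 8.82
tcp_pos: [0.5332, -0.2027, 0.1293]
eef_rot: [-179.9, -0.1, 135.6]
contact_force: [0.3, -0.2, 0.1]
gripper_width: 0.0002
gripper_force: 0.0
```

Emit:
{"method": "apply_moves", "body": {
  "targets": [
    [0,0,0,0.025,0,0,0],
    [0,0,0,0.025,0,0,0],
    [0,0,0,0.02,0,0,0],
    [0,0,0,0.009,0,0,0],
    [0,0,0,0,0,0,0],
    [0,0,0,0,0,0,0]
  ]
}}

```text
time_s: 9.32
tcp_pos: [0.5337, -0.2026, 0.0508]
eef_rot: [-179.9, -0.0, 136.1]
contact_force: [0.4, 0.1, 1.4]
gripper_width: 0.0004
gripper_force: 0.0
```

Emit:
{"method": "apply_moves", "body": {
  "targets": [
    [0,0,0.008,0,0,0,0],
    [0,0,0.007,0,0,0,0],
    [0,0,0.004,0,0,0,0],
    [0,0,0,0,0,0,0]
  ]
}}

```text
time_s: 9.65
tcp_pos: [0.5483, -0.1883, 0.0517]
eef_rot: [179.9, 0.1, 136.0]
contact_force: [1.3, -0.4, -0.3]
gripper_width: 0.0004
gripper_force: 0.0
```

Run:
```python
from plan import *
s=get_state();t=np.radians(tooly());ey=np.array([np.cos(t),np.sin(t)]);d=s["tcp_pos"][:2]-RP
print(s["tcp_pos"],s["contact_force"],tooly(),"push off",d@ey,"along",d@[ey[1],-ey[0]],s["joints"])
```

```text
[ 0.54828033 -0.18825086  0.05170365] [ 1.31024343 -0.39322947 -0.28953107] 46.00479390848904 push off -0.026387550594290526 along 0.04602331468790752 [ 3.77323933e-01  2.28626998e+01 -2.47513075e+01  1.36378799e-02
 -4.22685463e+01 -1.34382672e+02]
```

Emit:
{"method": "apply_moves", "body": {
  "targets": [
    [0,0,0.003,0.0015,0,0,0],
    [0,-0.0016,0.0032,0,0,0,-0.0444],
    [0,-0.0016,0.0032,0,0,0,-0.0444],
    [0,-0.0016,0.0032,0,0,0,-0.0444],
    [0,-0.0016,0.0032,0,0,0,-0.0444],
    [0,-0.0016,0.0032,0,0,0,-0.0444],
    [0,-0.0016,0.0032,0,0,0,-0.0444],
    [0,-0.0016,0.0032,0,0,0,-0.0444]
  ]
}}

```text
time_s: 10.32
tcp_pos: [0.57, -0.1741, 0.0494]
eef_rot: [-180.0, -0.0, 164.1]
contact_force: [-0.3, -1.5, 0.1]
gripper_width: 0.0003
gripper_force: 0.6
```

Emit:
{"method": "apply_moves", "body": {
  "targets": [
    [0,-0.0016,0.0032,0,0,0,-0.0444],
    [0,-0.0016,0.0032,0,0,0,-0.0444],
    [0,-0.0016,0.0032,0,0,0,-0.0444],
    [0,-0.0016,0.0032,0,0,0,-0.0444],
    [0,-0.0016,0.0032,0,0,0,-0.0444],
    [0,0,0,0,0,0,0]
  ]
}}

```text
time_s: 10.82
tcp_pos: [0.5805, -0.159, 0.0494]
eef_rot: [-180.0, 0.0, -175.9]
contact_force: [-1.0, -0.2, -0.6]
gripper_width: 0.0002
gripper_force: 0.0
```

Run:
```python
from plan import *
s=get_state();t=np.radians(tooly());ey=np.array([np.cos(t),np.sin(t)]);d=s["tcp_pos"][:2]-RP
print(s["tcp_pos"],s["contact_force"],tooly(),"push off",d@ey,"along",d@[ey[1],-ey[0]],s["joints"][5])
```

```text
[ 0.58045464 -0.15904054  0.04936425] [-0.97766071 -0.2303355  -0.55762745] 94.08004244743492 push off -0.02502626211761484 along 0.045288795317374626 -89.19060136677874
```

Emit:
{"method": "apply_moves", "body": {
  "targets": [
    [0,-0.0008,0.0016,0,0,0,-0.0222],
    [0,-0.0008,0.0016,0,0,0,-0.0222],
    [0,-0.0008,0.0016,0,0,0,-0.0222],
    [0,-0.0008,0.0016,0,0,0,-0.0222],
    [0,-0.0008,0.0016,0,0,0,-0.0222],
    [0,-0.0008,0.0016,0,0,0,-0.0222],
    [0,0,0,0,0,0,0]
  ]
}}

```text
time_s: 11.4
tcp_pos: [0.5836, -0.1491, 0.0494]
eef_rot: [-180.0, 0.0, -164.2]
contact_force: [0.2, 1.0, -0.1]
gripper_width: 0.0006
gripper_force: 0.0
```

Emit:
{"method": "apply_moves", "body": {
  "targets": [
    [0,0,0.001,0,0,0,0],
    [0,0,0.001,0,0,0,0],
    [0,0,0,0,0,0,0]
  ]
}}

```text
time_s: 11.65
tcp_pos: [0.583, -0.1472, 0.0494]
eef_rot: [-180.0, 0.0, -164.2]
contact_force: [1.0, -0.0, -0.0]
gripper_width: 0.0003
gripper_force: 0.5
```

Emit:
{"method": "apply_moves", "body": {
  "targets": [
    [0,0,0.001,0,0,0,0],
    [0,0,0,0,0,0,0]
  ]
}}

```text
time_s: 11.82
tcp_pos: [0.5828, -0.1462, 0.0494]
eef_rot: [-180.0, 0.0, -164.2]
contact_force: [1.5, -0.7, -0.2]
gripper_width: 0.0002
gripper_force: 0.7
```

Emit:
{"method": "apply_moves", "body": {
  "targets": [
    [0,0,0.001,0,0,0,0],
    [0,0,0,0,0,0,0]
  ]
}}

```text
time_s: 11.98
tcp_pos: [0.5825, -0.1452, 0.0494]
eef_rot: [-180.0, 0.0, -164.1]
contact_force: [1.7, -1.9, -1.2]
gripper_width: 0.0006
gripper_force: 0.8
```

Emit:
{"method": "apply_moves", "body": {
  "targets": [
    [0,0,0.001,0,0,0,0],
    [0,0,0,0,0,0,0]
  ]
}}

```text
time_s: 12.15
tcp_pos: [0.5821, -0.1442, 0.0494]
eef_rot: [-180.0, 0.0, -164.1]
contact_force: [2.0, -0.3, -0.2]
gripper_width: 0.0006
gripper_force: 0.9
```

Emit:
{"method": "apply_moves", "body": {
  "targets": [
    [0,0,0.001,0,0,0,0],
    [0,0,0,0,0,0,0]
  ]
}}

```text
time_s: 12.32
tcp_pos: [0.582, -0.1436, 0.0494]
eef_rot: [-180.0, 0.0, -164.1]
contact_force: [3.0, -4.2, -0.5]
gripper_width: 0.0003
gripper_force: 2.1
```

Emit:
{"method": "apply_moves", "body": {
  "targets": [
    [0,0,0.001,0,0,0,0],
    [0,0,0,0,0,0,0]
  ]
}}

```text
time_s: 12.48
tcp_pos: [0.582, -0.1433, 0.0495]
eef_rot: [-179.9, 0.0, -164.1]
contact_force: [3.3, -8.2, -1.8]
gripper_width: 0.0007
gripper_force: 4.5
```

Emit:
{"method": "apply_moves", "body": {
  "targets": [
    [0,0,0.0005,0,0,0,0],
    [0,0,0,0,0,0,0]
  ]
}}

```text
time_s: 12.65
tcp_pos: [0.5819, -0.1432, 0.0495]
eef_rot: [-179.9, 0.0, -164.1]
contact_force: [5.4, -10.3, -2.7]
gripper_width: -0.0
gripper_force: 5.6
```

Emit:
{"method": "apply_moves", "body": {
  "targets": [
    [0,0,0.0005,0,0,0,0],
    [0,0,0,0,0,0,0]
  ]
}}

```text
time_s: 12.82
tcp_pos: [0.5819, -0.1431, 0.0495]
eef_rot: [-179.9, 0.0, -164.1]
contact_force: [4.7, -12.6, -3.0]
gripper_width: 0.0002
gripper_force: 6.7
```

Emit:
{"method": "apply_moves", "body": {
  "targets": [
    [0,0,-0.01,0,0,0,0],
    [0,0,-0.012,0,0,0,0],
    [0,0,0,-0.02,0,0,0],
    [0,0,0,-0.03,0,0,0],
    [0,0,0,-0.035,0,0,0],
    [0,0,0,-0.035,0,0,0],
    [0,0,0,-0.035,0,0,0],
    [0,0,0,-0.035,0,0,0],
    [0,-0.025,0.02,0,0,0,0],
    [0,-0.025,0.02,0,0,0,0],
    [0,-0.025,0.02,0,0,0,0],
    [0,-0.025,0.02,0,0,0,0],
    [0,0,0,0,0,0,0],
    [0,0,0,0,0,0,0],
    [0,0,0,0,0,0,0]
  ]
}}

```text
time_s: 14.07
tcp_pos: [0.6611, -0.0586, 0.2385]
eef_rot: [180.0, -0.1, -164.1]
contact_force: [-0.4, -0.7, 0.1]
gripper_width: 0.0004
gripper_force: 0.0
```

Run:
```python
from plan import *
from plant import capture
c=capture("wrist");np.savez("pics/w5.npz",**c)
s=capture("scene")["frame"][150:270,80:340,::-1]
cv2.imwrite("pics/v5.png",np.vstack([cv2.resize(c["frame"][:288,:,::-1],(600,338)),cv2.resize(s,(600,260),interpolation=2)]))
print(get_state()["tcp_pos"],get_state()["contact_force"])
```

```text
[ 0.66095761 -0.05919025  0.23911251] [-0.14601471 -0.41984991  0.1465239 ]
```

View pics/v5.png

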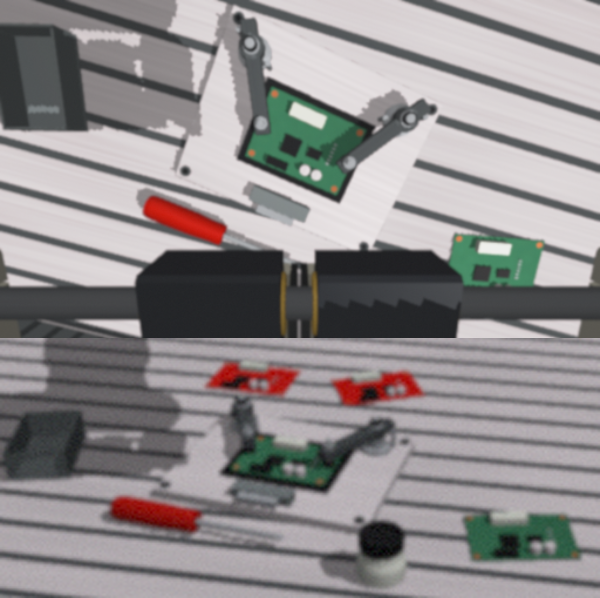

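Both arms now lie symmetrically across the board's short edges. The foot screws are at (348,163) and (261,123), and nothing else has moved. I'll check the angles numerically and hand in if they agree.

Run:
```python
from plan import *
from plant import close_job
c=dict(np.load("pics/w5.npz"))
P=ray(c,np.array([[409,119],[348,163],[251,44],[261,123]])*.8533,.0515)[:,:2]
ax=P[0]-P[2];yaw=np.degrees(np.arctan2(ax[1],ax[0]))-90
a=[np.degrees(np.arctan2(*(q-p)[::-1]))-yaw for p,q in((P[0],P[1]),(P[2],P[3]))]
print(yaw,a)
if abs(a[0]+a[1])<5: print(close_job())
```

```text
-7.715310152182539 [np.float64(-30.221285477880194), np.float64(29.74616586873885)]
the job is handed in; nothing more can be done
None
```

Job handed in: each arm was pushed with one closed fingertip until the force rose with no further movement (about 8 N left, 14 N right). The final image shows both at about 30° inward with their feet over the board's short edges, and the board and the things around the nest look undisturbed.

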